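Clamp the slide box in the vise and hold its lid half open

TASK

The slide box stands loose in the small bench vise. Turn the vise's crank until the sliding jaw has clamped the box firmly against the fixed jaw, then let go of the crank, raise the box's lid by its wire handle to an opening of about 45 degrees, and finish still holding it there by the handle, motionless, with the box still clamped. Leave the beaker, the tape roll and the timer alone.

Things in the scene. Friction and masses are not known exactly. Their poses are not given: they have to be found in the camera images.
- vise: small grey vise, fixed on the bench; origin on the bench under the bed. Its own x points away from the robot (small yaw varies), y to the left, z up. Bed 94 mm (x) by 195 mm (y), top at z = 22 mm. Fixed jaw at the left, its face at y = +54 mm, top at 38 mm; sliding jaw at the right, screw housing (top 50 mm) and crank at the far right end.
- vise_jaw: steel plate of the sliding jaw, 80 mm wide, top 38 mm above the bench, on rubber cushions. Its origin is the vise's origin at crank 0 and moves 6 mm along the vise's +y (to the fixed jaw) per rad of crank until it meets the box. Jaw space at crank 0: 109 mm; the box is 98 mm wide, so it touches both jaws near 1.83 rad, sliding over on the bed if need be.
- vise_crank (a joint): crank angle, 0 to 2.5 rad (stop), starts in 0 to 0.4. It turns about the vise's y, radius 55 mm: at 0 the grip points towards the robot (vise -x) and 20 degrees up; growing values swing it over the top and away, closing the jaw. About 5 N at the grip turns it (friction; it stays where left), up to 8 N past 1.83 (clamping force 48 N per rad); 2.2 or more is firm.
- crank_grip (a point): middle of the crank's black free-turning grip sleeve: a horizontal round bar, 15 mm diameter, 58 mm long along the vise's y; the crank arm is at its left end. Take it from above with the fingers before and behind it.
- crank_axis (a point): point on the crank's axis of rotation in the plane of the grip's middle, 30 mm above the bench, fixed to the vise (its axes are the vise's).
- slide_case: dark green slide box, 89 x 98 x 36 mm, about 0.3 kg, standing on the vise's bed (22 mm above the bench) between the jaws; origin at the centre of its underside, x pointing away from the robot towards the lid's hinge, z up. Lid seam 20 mm above the underside; the jaws clamp below it.
- lid_hinge (a point): middle of the lid's hinge line, at the back of the box: 47 mm along the box's x and 20 mm above its underside; the hinge line runs along the box's y.
- slide_case_lid (a joint): opening angle of the lid, rad: 0 shut, 1.68 at most; opens upwards and backwards. The lid falls shut when let go.
- lid_handle: steel wire handle fixed to the lid's front edge, moves with it; U of 9 mm round wire, its bar 68 mm long. Origin on the box's origin when the lid is shut (on the lid, 47 mm before the hinge and 20 mm below it).
- handle_mid (a point): middle of the handle's straight bar (9 mm round, along the box's y, 59 mm clear between its two side arms, standing 34 mm in front of the box's front face). With the lid shut it is 122 mm in front of the hinge line and 9 mm above it (51 mm above the bench); it moves on an arc about the hinge.
- beaker: bystander: clear beaker, 54 mm across, 68 mm high; origin at the centre of its underside
- tape_roll: bystander: roll of tape, 82 mm across, 19 mm high; origin at the centre of its underside
- timer: bystander: timer, 64 x 64 x 24 mm; origin at the centre of its underside
There are look-alikes about, which are no part of the job. There is more than one size of the slide_case; the job needs the larger.

How it is judged (in metres and radians):
On the way:
1. with the lid still shut, the sliding jaw presses on the box with more than 8 N (contact force between vise_jaw and slide_case above 8 N and value of joint slide_case_lid below 0.1 rad), for 0.2 s.
At the end, for the whole second after the job is handed in: the lid stands at 45 degrees within 6 degrees, motionless, the fingers holding its wire handle; the box still sits flat on the vise's bed with the sliding jaw pressing on it with more than 5 N (value of joint slide_case_lid between 0.68 and 0.89 rad and velocity of joint slide_case_lid between -0.1 and 0.1 rad/s and contact force between the fingers and lid_handle above 0.2 N and contact force between vise_jaw and slide_case above 5 N and z of slide_case in the frame of vise between 0.019 and 0.025 m and angle between slide_case's own z axis and vertical below 0.06 rad); the arm keeps its last pose, push and grip.
It fails at once if the beaker is moved by more than 20 mm (distance of beaker from where it was at the start of the episode above 0.02 m).
It fails at once if the tape roll is moved by more than 20 mm (distance of tape_roll from where it was at the start of the episode above 0.02 m).
It fails at once if the timer is moved by more than 20 mm (distance of timer from where it was at the start of the episode above 0.02 m).
It also fails if it takes over 48 s, if anything falls off the work surface, if the arm or the gripper's body presses on something with over 40 N, if the wrist force passes 120 N, or if a joint passes its speed limit or range.

ROBOT

A 6-joint arm with a two-finger parallel gripper is mounted at the origin on the work surface; the furniture and walls round the work are solid. World frame = base frame: x ahead of the robot, y to its left, z up, the work surface at z = 0. Lengths are in m, angles in degrees, forces in N, time in s.
With the tool pointing down it reaches from about 0.35 to 0.875 m from the base axis. Payload 4.2 kg.
Tool frame: the origin (TCP) lies on the centre line of the jaws, within the pads' length; the fingertips stand tip_reach ahead of it and the grasp point (between the pads) is the TCP (tip_reach is the distance from the TCP to the fingertips, in m); z points along the fingers, y is the line along which they close (so a half turn about z gives the same grasp; the last joint's range is limited). The gripper opens to 87 mm and grips with 3 to 60 N. Pads are 19 mm wide; open, the fingers measure 117 mm over their backs; the gripper's body (75 mm by 190 mm) begins 51 mm behind the grasp point.
Start: joints at [-49.011, 22.042, 0.453, 0, -68.411, -14.817], TCP at [0.276, -0.561, 0.242] pointing down, gripper open.
Joint ranges: [-179.83, 179.83], [-69.29, 118.12], [-61.27, 80.66], [-181.25, 117.63], [-171.15, -9.14], [-177.46, 177.46]. Speed limits (degrees/s): [159.86, 159.86, 180, 180, 180, 180].

INTERFACE

Orientations are given as a 3x3 rotation matrix whose columns are the frame's x, y, z axes.
In Python, from station import sense, capture, finish_job, tip_reach gives the robot as it stands.
- The arm moves only by the tool arm_command, never from a script. Its argument "deltas" is a list of rows, each a list of 7 numbers: the turn, a rotation vector about the tool's x, y, z in rad, then the shift along the tool's x, y, z in cm, then the closure, from -1 (fully open) to 1 (shut), so that 0 is half open. In form: [[rx, ry, rz, dx, dy, dz, hand], ...]. A call has 1 to 8 rows; each row is the pose to reach, as a shift and turn from the pose commanded when the call began, along the tool's axes at that moment; what a row does not reach only later rows make up. A row lasts 1/12 s, in which the tool goes at most 41.7 mm and 7.16 degrees, less where a joint would pass 70% of its speed; a pose out of reach is approached as far as the arm can. A call with a gripper value outside its range is refused whole. The fingers move at their own pace and stop on an object; the grip force is fixed at half the most. Time passes only in rows, so rows that repeat a pose let the fingers close. It gives the time, the measured TCP pose, the force, the opening and the grip force at its end, in the units of the state.
- sense(): the state, without advancing time (a new reading comes with each control period).
- capture(name): name is "side" or "top"; returns a dict with "pixels" (480x640x3 uint8, blue, green, red), "fovy" (degrees; the focal length in pixels is half the picture's height over the tangent of half this angle, whatever the lens; pixels are square), "cx", "cy" (the principal point, pixels), "rvec" (rotation vector, rad) and "tvec" (3), from world to camera coordinates, as OpenCV has them. Camera axes: x right, y down, z forward; pixel columns grow to the right and rows downward; lengths in m; the calibration is good to about 2 mm. A picture is of the moment at which its call begins. There is no depth.
- finish_job(): hands the job in; it is judged then, once.
The state is a dict: "time_s": time; "joints": joint angles; "joint_velocities": joint speeds; "effort": joint torques, N m; "tcp_pos": TCP position; "ee_rot": TCP orientation; "wrist_force": force on the tool from outside, world axes, zero at the start; "moment": the same for the moment, N m; "gripper_width": opening from 0.0 (shut) to 1.0 (fully open); "gripper_force": force on a finger pad.
Only numpy, scipy, OpenCV 4.12 (cv2) and the standard library are available. Lean on these libraries where they do the work, as an engineer would, in place of code of your own. Each camera call takes 0.05 s, during which the arm holds its last target. There are 200 camera calls.

## Working session

There is one attempt and no reset: what is moved stays moved. The work goes in short steps, Python scripts to look and compute and a tool call to move; the robot and the scene stay as the last step left them, time stands still between calls to the robot, and variables do not carry over. Pictures are saved under pics/ and viewed, at most 10 in all, crops included, and the job is handed in when it is done.

Besides the shell and the picture viewer there is one more tool, called after ">>>" by a JSON object that holds its "method" and its "body". arm_command: Moves the arm, as the interface text tells. Its arguments: {"type":"object","properties":{"deltas":{"type":"array"}},"required":["deltas"]}

```bash
mkdir -p pics; ls
cat > h.py <<'E'
import numpy as np,cv2
from station import sense,capture,finish_job,tip_reach
def cam(n,save=None):
    c=capture(n)
    if save: cv2.imwrite('pics/'+save,c['pixels'])
    c['R']=cv2.Rodrigues(np.array(c['rvec'],float))[0]; c['t']=np.array(c['tvec'],float).ravel()
    c['f']=240/np.tan(np.radians(c['fovy'])/2); return c
def ray(c,u,v):
    d=c['R'].T@np.array([(u-c['cx'])/c['f'],(v-c['cy'])/c['f'],1]); return -c['R'].T@c['t'],d/np.linalg.norm(d)
def plane(c,u,v,z):
    o,d=ray(c,u,v); return o+d*(z-o[2])/d[2]
def proj(c,p):
    q=c['R']@np.array(p)+c['t']; return c['f']*q[:2]/q[2]+[c['cx'],c['cy']]
E
python3 - <<'E'
from h import *
for n in('top','side'):
    c=cam(n,n+'0.png'); print(n,c['f'],ray(c,c['cx'],c['cy']),c['cx'],c['cy'],[k for k in c])
s=sense(); print(s,tip_reach)
E
```

```text
pics
top 505.3272533104226 (array([ 0.32742293, -0.00723801,  0.97161865]), array([ 0.18000544,  0.02498704, -0.9833482 ])) 325.68553502399266 241.60556835277174 ['pixels', 'fovy', 'cx', 'cy', 'rvec', 'tvec', 'R', 't', 'f']
side 603.6953475262412 (array([-0.20338362, -0.32824568,  1.17540954]), array([ 0.5186688 ,  0.24202279, -0.82000467])) 323.5748718572411 241.75530428864744 ['pixels', 'fovy', 'cx', 'cy', 'rvec', 'tvec', 'R', 't', 'f']
{'time_s': 0.1, 'joints': array([-4.90122029e+01,  2.20864920e+01,  3.88154935e-01, -2.42714235e-02,
       -6.84089174e+01, -1.48177589e+01]), 'joint_velocities': array([ 0.03732334, -0.17443707,  0.11341457,  0.20167298,  0.0461029 ,
       -0.057514  ]), 'effort': array([-2.77642002e-04, -3.91689813e+01,  1.87934965e+01,  4.23197106e+00,
        1.34449778e-02, -8.47128422e-05]), 'tcp_pos': array([ 0.27546256, -0.56048245,  0.24057394]), 'ee_rot': array([[-8.97557980e-01, -4.40895461e-01, -9.30454599e-04],
       [-4.40896432e-01,  8.97556429e-01,  1.67136539e-03],
       [ 9.82380913e-05,  1.91038146e-03, -9.99998170e-01]]), 'wrist_force': array([0.43334018, 0.56088713, 0.14744427]), 'moment': array([-0.06235062, -0.05806392,  0.00848697]), 'gripper_force': 0.0, 'gripper_width': 1.000984878186024} 0.019
```

View pics/top0.png

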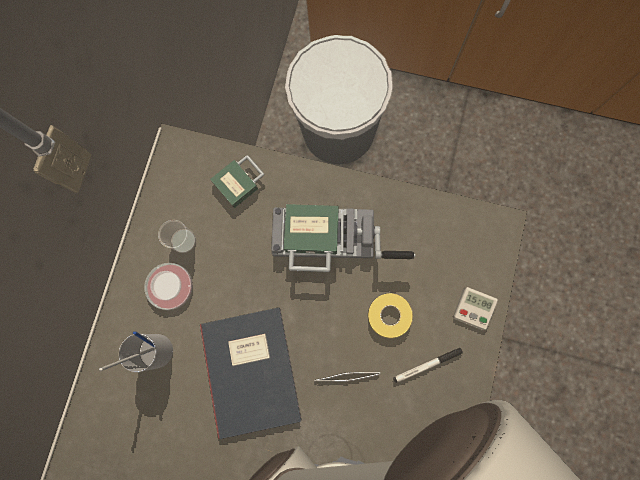

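View pics/side0.png

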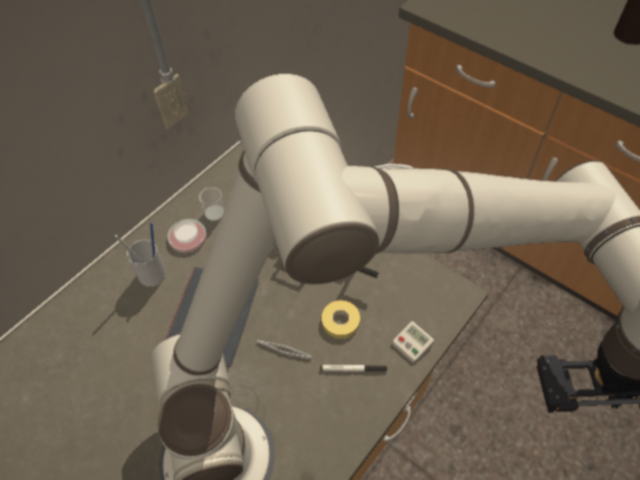

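The top view shows the vise at about (325,232), the larger green box at (310,228) with its handle bar near (310,268), and the black grip at (398,255). The tape is at (390,315) and the timer at (476,308). The arm hides the vise in the side view.

Run:
```python
from h import *
c=cam('top'); im=c['pixels']; 
x0,y0=260,190
cv2.imwrite('pics/crop1.png',cv2.resize(im[y0:y0+110,x0:x0+160],None,fx=5,fy=5,interpolation=cv2.INTER_CUBIC))
hsv=cv2.cvtColor(im,cv2.COLOR_BGR2HSV)
g=cv2.inRange(hsv,(60,70,30),(90,255,255)); g[:,:270]=0
k=cv2.inRange(hsv,(0,0,0),(180,255,38)); k[:,:378]=0;k[:,425:]=0;k[:240]=0;k[270:]=0
for n,m,z in(('green',g,.058),('grip',k,.058)):
    cs=max(cv2.findContours(m,0,1)[0],key=cv2.contourArea); r=cv2.minAreaRect(cs)
    print(n,r,cv2.contourArea(cs)); 
    for p in list(cv2.boxPoints(r))+[r[0]]: print(p,plane(c,*p,z)[:2].round(4))
```

```text
green ((482.7500305175781, 319.7500305175781), (6.324554920196533, 3.4785051345825195), 18.434947967529297) 15.0
[479.20004 320.40002] [ 0.3494 -0.2553]
[480.30002 317.10004] [ 0.3551 -0.2576]
[486.30002 319.10004] [ 0.3516 -0.268 ]
[485.20004 322.40002] [ 0.3458 -0.2657]
(482.7500305175781, 319.7500305175781) [ 0.3505 -0.2617]
grip ((404.0, 258.0), (4.0, 0.0), 180.0) 0.0
[406. 258.] [ 0.4626 -0.13  ]
[406. 258.] [ 0.4626 -0.13  ]
[402. 258.] [ 0.4627 -0.1228]
[402. 258.] [ 0.4627 -0.1228]
(404.0, 258.0) [ 0.4626 -0.1264]
```

View pics/crop1.png

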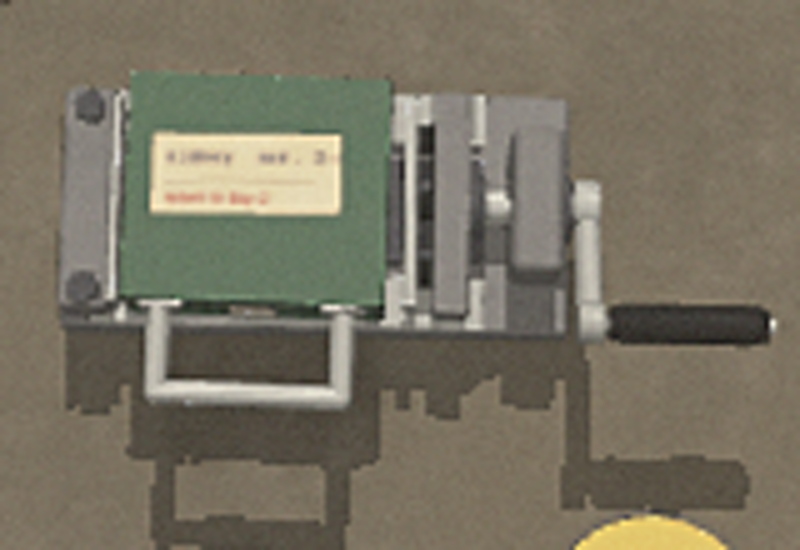

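The crop shows the grip's middle at (398,255), the crank's boss at about (377.6,229.6), the handle bar's middle at (309.6,268.6), and all four lid corners.

Run:
```python
from h import *
c=cam('top')
P=lambda u,v,z:plane(c,260+(u+.5)/5-.5,190+(v+.5)/5-.5,z)
for n,z,ps in(('lid',.058,[(131,73),(390,80),(383,303),(122,298)]),('bar',.051,[(150,390),(345,397)]),('bedfront',.022,[(62,325),(565,335)]),('bedback',.022,[(565,99)]),('fixedjawtop',.038,[(72,90),(62,312)]),
 ('jawtop',.038,[(410,97),(410,303)]),('housing',.05,[(516,130),(560,130),(560,270),(514,270)]),('boss',.034,[(588,185),(588,215),(588,198)])):
    q=[P(u,v,z) for u,v in ps]; print(n,[list(a[:2].round(4)) for a in q],np.mean(q,0)[:2].round(4))
for z in(.049,.058,.067):
    a,b=P(608,323,z),P(772,326,z);m=(a+b)/2;print('grip',z,a[:2].round(4),b[:2].round(4),m[:2].round(4),np.hypot(*(a-b)[:2]))
```

```text
lid [[np.float64(0.5666), np.float64(0.09)], [np.float64(0.5625), np.float64(-0.0067)], [np.float64(0.4784), np.float64(-0.0032)], [np.float64(0.4814), np.float64(0.0927)]] [0.5222 0.0432]
bar [[np.float64(0.4481), np.float64(0.0829)], [np.float64(0.4448), np.float64(0.0112)]] [0.4465 0.047 ]
bedfront [[np.float64(0.4773), np.float64(0.1195)], [np.float64(0.4713), np.float64(-0.0719)]] [0.4743 0.0238]
bedback [[np.float64(0.5633), np.float64(-0.0741)]] [ 0.5633 -0.0741]
fixedjawtop [[np.float64(0.5654), np.float64(0.1146)], [np.float64(0.4797), np.float64(0.1174)]] [0.5226 0.116 ]
jawtop [[np.float64(0.5609), np.float64(-0.0142)], [np.float64(0.4816), np.float64(-0.0132)]] [ 0.5213 -0.0137]
housing [[np.float64(0.5447), np.float64(-0.0535)], [np.float64(0.5445), np.float64(-0.0699)], [np.float64(0.4914), np.float64(-0.0687)], [np.float64(0.4916), np.float64(-0.0517)]] [ 0.518 -0.061]
boss [[np.float64(0.5268), np.float64(-0.0811)], [np.float64(0.5152), np.float64(-0.0808)], [np.float64(0.5217), np.float64(-0.081)]] [ 0.5212 -0.081 ]
grip 0.049 [ 0.4715 -0.086 ] [ 0.4697 -0.1461] [ 0.4706 -0.116 ] 0.060162226090591034
grip 0.058 [ 0.4701 -0.0852] [ 0.4683 -0.1447] [ 0.4692 -0.115 ] 0.05957535302745369
grip 0.067 [ 0.4687 -0.0844] [ 0.4669 -0.1434] [ 0.4678 -0.1139] 0.05898847996431634
```

```bash
cat >> h.py <<'E'
from scipy.spatial.transform import Rotation as Ro
def Rt(yaw=-1.8,tilt=0):
    a=np.radians(yaw); y=-np.array([np.cos(a),np.sin(a),0]); z=np.array([0,0,-1.]); R=np.c_[np.cross(y,z),y,z]
    return R@Ro.from_rotvec([np.radians(tilt),0,0]).as_matrix()
def delta(p,R=None):
    s=sense(); R=Rt() if R is None else R; r=np.array(s['ee_rot'])
    print(np.r_[Ro.from_matrix(r.T@R).as_rotvec(),r.T@(np.array(p)-s['tcp_pos'])*100].round(3),'at',s['tcp_pos'].round(4),s['wrist_force'].round(1),round(s['gripper_width'],3),s['time_s'])
E
python3 -c "
from h import *
delta([.469,-.115,.17])"
```

```text
[ 1.0000e-03  1.0000e-03 -1.0830e+00 -3.7019e+01  3.1452e+01  7.1260e+00] at [ 0.2755 -0.5606  0.2409] [-0.2  0.6 -0.7] 0.998 0.2
```

>>> {"method": "arm_command", "body": {"deltas": [[0,0,-0.11,-3.7,3.1,0,-1],[0,0,-0.22,-6.5,5.5,0,-1],[0,0,-0.33,-9.5,8,0,-1],[0,0,-0.44,-12.5,10.5,0,-1],[0,0,-0.55,-15.5,13,0.5,-1],[0,0,-0.65,-18.5,15.5,1,-1],[0,0,-0.75,-21.5,18,1.5,-1],[0,0,-0.85,-24.5,20.5,2,-1]]}}

```text
time_s: 0.87
tcp_pos: [0.4054, -0.267, 0.2215]
ee_rot: [[-0.256, -0.967, 0.0], [-0.967, 0.256, -0.0], [-0.0, -0.0, -1.0]]
wrist_force: [1.4, 0.2, 0.3]
gripper_width: 0.997
gripper_force: 0.0
```

```bash
python3 -c "
from h import *
delta([.469,-.115,.16])"
```

```text
[ -0.      0.     -0.228 -16.323  -2.249   6.148] at [ 0.4054 -0.267   0.2215] [1.4 0.2 0.3] 0.997 0.8667
```

>>> {"method": "arm_command", "body": {"deltas": [[0,0,-0.07,-3,-0.4,1.1,-1],[0,0,-0.14,-6,-0.8,2.2,-1],[0,0,-0.2,-9,-1.2,3.4,-1],[0,0,-0.228,-12,-1.6,4.5,-1],[0,0,-0.228,-14.5,-2,5.5,-1],[0,0,-0.228,-16.3,-2.25,6.1,-1],[0,0,-0.228,-16.3,-2.25,6.1,-1]]}}

```text
time_s: 1.45
tcp_pos: [0.4698, -0.115, 0.1592]
ee_rot: [[-0.032, -0.999, -0.002], [-0.999, 0.032, 0.0], [-0.0, 0.002, -1.0]]
wrist_force: [0.5, 0.2, -1.2]
gripper_width: 0.999
gripper_force: 0.0
```

Run:
```python
from h import *
delta([.469,-.115,.062])
c=cam('side')
for p in([.4693,-.115,.058],[.4465,.047,.051]): print(proj(c,p).round(1))
im=c['pixels']; u,v=proj(c,[.4693,-.05,.058]).astype(int)
cv2.imwrite('pics/crop2.png',cv2.resize(im[v-60:v+60,u-80:u+80],None,fx=5,fy=5,interpolation=cv2.INTER_CUBIC)); print(u-80,v-60)
```

```text
[ 2.000e-03  0.000e+00 -1.000e-03  4.000e-03  6.400e-02  9.722e+00] at [ 0.4698 -0.115   0.1592] [ 0.5  0.2 -1.2] 0.999 1.45
[366. 271.]
[294.7 256. ]
258 201
```

View pics/crop2.png

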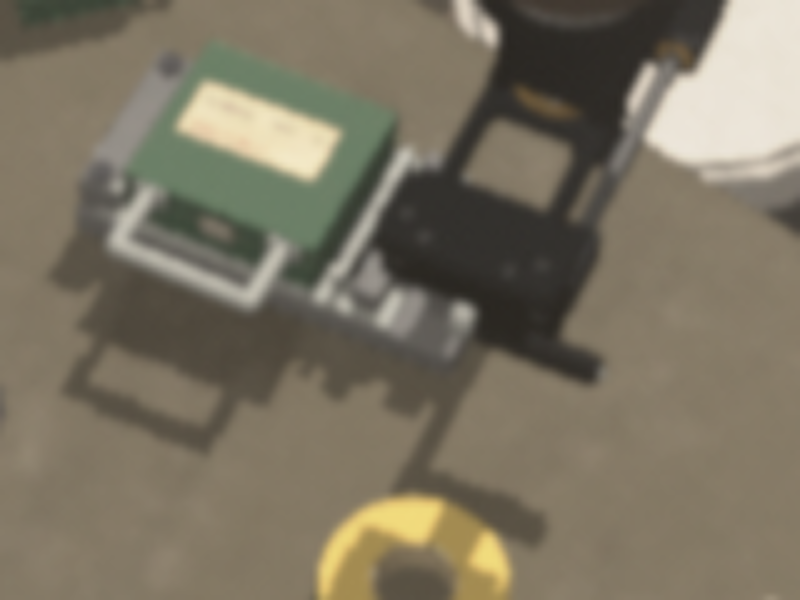

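The handle bar's middle appears at about (294.4,255.4), within a pixel of my prediction. The gripper hides most of the grip, and I want to check how the fingers lie.

Run:
```python
from h import *
c=cam('side');im=c['pixels'].copy()
for p in [(dx,dy,dz) for dx in(-.0435,-.0585) for dy in(-.0095,.0095) for dz in(-.019,.05)]:
    cv2.circle(im,tuple(int(round(a)) for a in proj(c,np.array([.4698,-.115,.1592])+p)),1,(0,0,255),-1)
cv2.imwrite('pics/crop3.png',cv2.resize(im[130:290,280:480],None,fx=4,fy=3.75))
```

```text
(no output)
```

View pics/crop3.png

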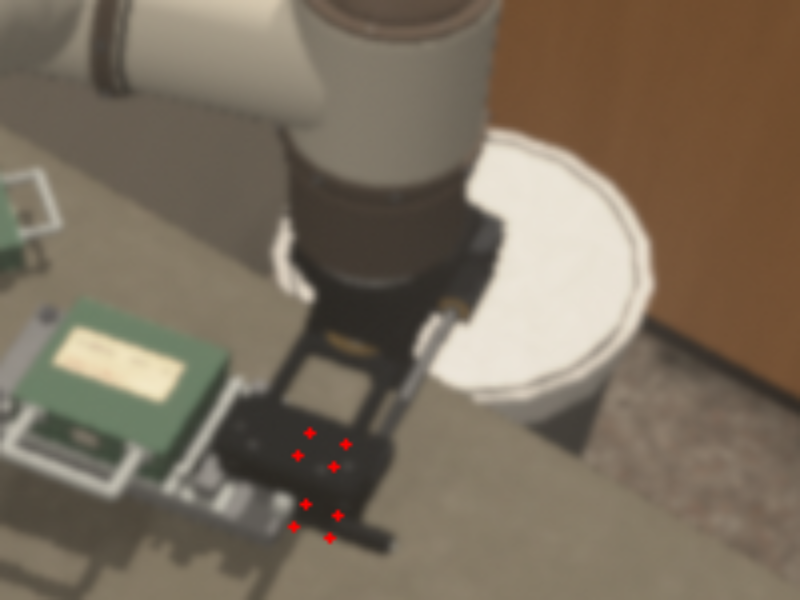

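The red points, which mark the pads' width, fall on the narrow finger below the wide carriage. The black grip lies straight below, so I'm descending.

>>> {"method": "arm_command", "body": {"deltas": [[0,0,0,0,0.05,2.5,-1],[0,0,0,0,0.05,5,-1],[0,0,0,0,0.05,7.5,-1],[0,0,0,0,0.05,9,-1],[0,0,0,0,0.05,9.7,-1],[0,0,0,0,0.05,9.7,-0.5],[0,0,0,0,0.05,9.7,0],[0,0,0,0,0.05,9.7,0.2]]}}

```text
time_s: 2.22
tcp_pos: [0.4698, -0.1177, 0.0648]
ee_rot: [[-0.036, -0.999, 0.003], [-0.999, 0.036, -0.0], [-0.0, -0.003, -1.0]]
wrist_force: [-0.5, 0.8, -0.1]
gripper_width: 0.855
gripper_force: 0.0
```

>>> {"method": "arm_command", "body": {"deltas": [[0,0,0,0,0,0,0.4],[0,0,0,0,0,0,0.6],[0,0,0,0,0,0,0.8],[0,0,0,0,0,0,1],[0,0,0,0,0,0,1],[0,0,0,0,0,0,1]]}}

```text
time_s: 2.72
tcp_pos: [0.469, -0.1173, 0.0637]
ee_rot: [[-0.036, -0.999, 0.0], [-0.999, 0.036, 0.0], [-0.0, -0.0, -1.0]]
wrist_force: [0.4, 0.2, 0.4]
gripper_width: 0.401
gripper_force: 0.0
```

>>> {"method": "arm_command", "body": {"deltas": [[0,0,0,0,0,0,1],[0,0,0,0,0,0,1],[0,0,0,0,0,0,1],[0,0,0,0,0,0,1],[0,0,0,0,0,0,1]]}}

```text
time_s: 3.13
tcp_pos: [0.4689, -0.1173, 0.0635]
ee_rot: [[-0.036, -0.999, -0.0], [-0.999, 0.036, -0.0], [0.0, 0.0, -1.0]]
wrist_force: [0.8, 0.4, -0.1]
gripper_width: 0.158
gripper_force: 30.0
```

Run:
```python
from h import *
s=sense();print(s['tcp_pos'].round(4),s['gripper_width'],s['gripper_force'])
# arc plan in tool axes from phi0
for phi0 in (30.,):
  r=np.array(s['ee_rot']); xv=np.array([np.cos(np.radians(-1.8)),np.sin(np.radians(-1.8)),0])
  f=lambda a: 5.5*(-np.cos(np.radians(a))*xv+np.sin(np.radians(a))*np.array([0,0,1]))
  for a in range(30,168,6): print(a,(r.T@(f(a)-f(phi0))).round(2))
```

```text
[ 0.4689 -0.1173  0.0635] 0.1581614931430556 29.999216347932816
30 [0. 0. 0.]
36 [-0.   -0.31 -0.48]
42 [-0.   -0.68 -0.93]
48 [-0.   -1.08 -1.34]
54 [-0.01 -1.53 -1.7 ]
60 [-0.01 -2.01 -2.01]
66 [-0.01 -2.53 -2.27]
72 [-0.01 -3.06 -2.48]
78 [-0.02 -3.62 -2.63]
84 [-0.02 -4.19 -2.72]
90 [-0.02 -4.76 -2.75]
96 [-0.02 -5.34 -2.72]
102 [-0.03 -5.91 -2.63]
108 [-0.03 -6.46 -2.48]
114 [-0.03 -7.   -2.27]
120 [-0.03 -7.51 -2.01]
126 [-0.04 -8.   -1.7 ]
132 [-0.04 -8.44 -1.34]
138 [-0.04 -8.85 -0.93]
144 [-0.04 -9.21 -0.48]
150 [-0.04 -9.53 -0.  ]
156 [-0.04 -9.79  0.51]
162 [-0.04 -9.99  1.05]
```

>>> {"method": "arm_command", "body": {"deltas": [[0,0,0,0,-0.31,-0.48,1],[0,0,0,0,-0.68,-0.93,1],[0,0,0,0,-1.08,-1.34,1],[0,0,0,0,-1.53,-1.7,1],[0,0,0,0,-2.01,-2.01,1],[0,0,0,0,-2.53,-2.27,1],[0,0,0,0,-3.06,-2.48,1],[0,0,0,0,-3.06,-2.48,1]]}}

```text
time_s: 3.8
tcp_pos: [0.5, -0.1184, 0.089]
ee_rot: [[-0.036, -0.999, -0.0], [-0.999, 0.036, -0.0], [0.0, 0.0, -1.0]]
wrist_force: [-3.5, 3.0, -0.6]
gripper_width: 0.159
gripper_force: 30.0
```

Run:
```python
from h import *
s=sense();print(s['tcp_pos'].round(4),s['wrist_force'].round(1),s['gripper_width'],s['gripper_force'])
c=cam('top')
p=np.array([s['tcp_pos'][0],-.03,.06]);u,v=proj(c,p).astype(int)
cv2.imwrite('pics/crop4.png',cv2.resize(c['pixels'][v-60:v+60,u-80:u+80],None,fx=5,fy=5,interpolation=cv2.INTER_CUBIC));print(u-80,v-60)
```

```text
[ 0.5    -0.1184  0.089 ] [-3.5  3.  -0.6] 0.15852887542704633 30.00407002866268
270 178
```

>>> {"method": "arm_command", "body": {"deltas": [[0,0,0,0,-0.56,-0.15,1],[0,0,0,0,-1.13,-0.24,1],[0,0,0,0,-1.7,-0.27,1],[0,0,0,0,-2.28,-0.24,1],[0,0,0,0,-2.85,-0.15,1],[0,0,0,0,-3.4,0,1],[0,0,0,0,-3.94,0.21,1],[0,0,0,0,-4.45,0.47,1]]}}

```text
time_s: 4.52
tcp_pos: [0.5442, -0.1197, 0.0845]
ee_rot: [[-0.036, -0.999, 0.0], [-0.999, 0.036, 0.0], [-0.0, -0.0, -1.0]]
wrist_force: [-4.1, 3.6, 2.2]
gripper_width: 0.162
gripper_force: 30.0
```

>>> {"method": "arm_command", "body": {"deltas": [[0,0,0,0,-0.49,0.31,1],[0,0,0,0,-0.93,0.67,1],[0,0,0,0,-1.34,1.08,1],[0,0,0,0,-1.7,1.53,1],[0,0,0,0,-2.02,2.01,1],[0,0,0,0,-2.28,2.52,1],[0,0,0,0,-2.28,2.52,1],[0,0,0,0,-2.28,2.52,1]]}}

```text
time_s: 5.18
tcp_pos: [0.5674, -0.1204, 0.0589]
ee_rot: [[-0.036, -0.999, 0.001], [-0.999, 0.036, 0.0], [-0.0, -0.001, -1.0]]
wrist_force: [-3.2, 3.8, -1.0]
gripper_width: 0.165
gripper_force: 30.0
```

Run:
```python
from h import *
s=sense();print(s['tcp_pos'].round(4),s['wrist_force'].round(1),s['moment'].round(2),s['gripper_width'],s['gripper_force'])
a=np.array([.517,-.115,.030]);
for off in (0,.0055): d=s['tcp_pos']-a-[0,0,off];print(np.degrees(np.arctan2(d[2],-d[0])),np.hypot(d[0],d[2]))
```

```text
[ 0.5674 -0.1204  0.0589] [-3.2  3.8 -1. ] [1.14 0.86 0.  ] 0.16458673908738408 30.0004805624485
150.1700239839447 0.05804710496691141
155.1002885092977 0.055516661068740335
```

>>> {"method": "arm_command", "body": {"deltas": [[0,0,0,0,0,0,0],[0,0,0,0,0,0,0],[0,0,0,0,0,0,0],[0,0,0,0,0,0,0],[0,0,0,0,0,-3,0],[0,0,0,0,0,-6,0],[0,0,0,0,0,-9,0],[0,0,0,0,0,-12,0]]}}

```text
time_s: 5.85
tcp_pos: [0.5671, -0.1212, 0.1802]
ee_rot: [[-0.036, -0.999, 0.001], [-0.999, 0.036, -0.001], [0.0, -0.001, -1.0]]
wrist_force: [1.1, 1.0, -1.0]
gripper_width: 0.494
gripper_force: 0.0
```

```bash
python3 -c "
from h import *
delta([.4465,.047,.16])"
```

```text
[-1.0000e-03 -0.0000e+00 -5.0000e-03 -1.6379e+01  1.2658e+01  1.9990e+00] at [ 0.5671 -0.1212  0.1802] [ 1.1  1.  -1. ] 0.494 5.85
```

Run:
```python
from h import *
a=cam('top');b=cam('side')
def cr(c):
    u,v=proj(c,[.48,.03,.05]).astype(int);u-=45;v-=60;print(u,v);return cv2.resize(c['pixels'][v:v+120,u:u+80],None,fx=5,fy=5,interpolation=cv2.INTER_CUBIC)
cv2.imwrite('pics/crop5.png',np.hstack([cr(a),cr(b)]))
```

```text
273 190
262 187
```

View pics/crop5.png

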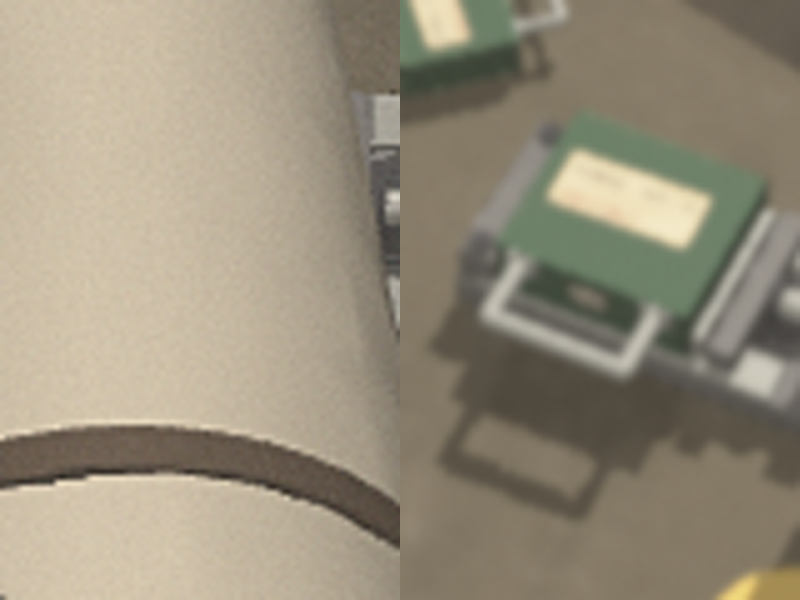

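The side view shows the box now against both jaws and the lid shut. The handle bar runs from about (279.4,250.6) to (307,261.4).

```bash
python3 -c "
from h import *
c=cam('side')
L=plane(c,279.4,250.6,.051);M=plane(c,307,261.4,.051);m=(L+M)/2;print(L.round(4),M.round(4),m)
d=L-M;print(np.degrees(np.arctan2(-d[0],d[1])))
# cross-check before-clamp crop2
print(plane(c,294.4,255.4,.051))
delta([.447,m[1],.16])"
```

```text
[0.446 0.085 0.051] [0.4445 0.0158 0.051 ] [0.44527537 0.05036895 0.051     ]
-1.245133106541014
[0.44779548 0.04837693 0.051     ]
[-8.0000e-03  0.0000e+00 -4.0000e-03 -1.6705e+01  1.2808e+01  2.0950e+00] at [ 0.5688 -0.1212  0.182 ] [ 0.  -0.1 -0.1] 0.494 6.0
```

>>> {"method": "arm_command", "body": {"deltas": [[0,0,0,-2.4,1.8,0,0],[0,0,0,-4.8,3.6,0,0],[0,0,0,-7.2,5.5,0,0],[0,0,0,-9.6,7.4,0.5,0],[0,0,0,-12,9.2,1,0],[0,0,0,-14.4,11.1,1.5,0],[0,0,0,-16.6,12.8,2,0],[0,0,0,-16.6,12.8,2,0]]}}

```text
time_s: 6.67
tcp_pos: [0.4414, 0.0512, 0.1568]
ee_rot: [[-0.033, -0.999, -0.004], [-0.999, 0.033, -0.001], [0.001, 0.004, -1.0]]
wrist_force: [-0.4, 1.1, -0.4]
gripper_width: 0.501
gripper_force: 0.0
```

```bash
python3 -c "
from h import *
delta([.446,.050,.058])"
```

```text
[ 4.000e-03 -1.000e-03 -1.000e-03  9.700e-02 -5.050e-01  9.878e+00] at [0.4414 0.0512 0.1568] [-0.4  1.1 -0.4] 0.501 6.6667
```

>>> {"method": "arm_command", "body": {"deltas": [[0,0,0,0,-0.2,2,0],[0,0,0,0,-0.2,4,0],[0,0,0,0,-0.2,5,0],[0,0,0,0,-0.2,5,0],[0,0,0,0,-0.2,5,0],[0,0,0,0,-0.2,5,0]]}}

```text
time_s: 7.17
tcp_pos: [0.4474, 0.0494, 0.1088]
ee_rot: [[-0.036, -0.999, 0.001], [-0.999, 0.036, 0.0], [-0.0, -0.001, -1.0]]
wrist_force: [-0.3, 0.2, 0.6]
gripper_width: 0.503
gripper_force: 0.0
```

```bash
python3 -c "
from h import *
delta([.446,.050,.058])"
```

```text
[-1.000e-03  0.000e+00 -5.000e-03 -5.100e-02  1.500e-01  5.081e+00] at [0.4474 0.0494 0.1088] [-0.3  0.2  0.6] 0.503 7.1667
```

>>> {"method": "arm_command", "body": {"deltas": [[0,0,0,0,0.15,0,0.42],[0,0,0,0,0.15,0,0.42],[0,0,0,0,0.15,0,0.42],[0,0,0,0,0.15,0,0.42],[0,0,0,0,0.15,1.3,0.42],[0,0,0,0,0.15,2.6,0.42],[0,0,0,0,0.15,2.6,0.42]]}}

```text
time_s: 7.75
tcp_pos: [0.4439, 0.0491, 0.0809]
ee_rot: [[-0.037, -0.999, -0.004], [-0.999, 0.037, -0.001], [0.001, 0.004, -1.0]]
wrist_force: [-0.2, -0.0, -1.0]
gripper_width: 0.293
gripper_force: 0.0
```

>>> {"method": "arm_command", "body": {"deltas": [[0,0,0,0,0,0.8,0.42],[0,0,0,0,0,1.6,0.42],[0,0,0,0,0,2.4,0.42],[0,0,0,0,0,2.4,0.42]]}}

```text
time_s: 8.08
tcp_pos: [0.4444, 0.0492, 0.0571]
ee_rot: [[-0.036, -0.999, -0.003], [-0.999, 0.036, -0.001], [0.001, 0.003, -1.0]]
wrist_force: [0.1, -0.2, -0.4]
gripper_width: 0.296
gripper_force: 0.0
```

>>> {"method": "arm_command", "body": {"deltas": [[0,0,0,0,0,0,0.5],[0,0,0,0,0,0,0.6],[0,0,0,0,0,0,0.7],[0,0,0,0,0,0,0.8],[0,0,0,0,0,0,1],[0,0,0,0,0,0,1],[0,0,0,0,0,0,1],[0,0,0,0,0,0,1]]}}

```text
time_s: 8.75
tcp_pos: [0.4449, 0.0497, 0.0586]
ee_rot: [[-0.036, -0.999, -0.001], [-0.999, 0.036, -0.0], [0.0, 0.001, -1.0]]
wrist_force: [-3.0, 2.6, 4.4]
gripper_width: 0.085
gripper_force: 30.0
```

Run:
```python
from h import *
s=sense();print(s['tcp_pos'].round(4),s['wrist_force'].round(1),s['gripper_width'],s['gripper_force'])
r=np.array(s['ee_rot']); a=np.radians(-1.6);xv=np.array([np.cos(a),np.sin(a),0])
def f(t): t=np.radians(t);return (-12.2*np.cos(t)+.9*np.sin(t))*xv+(12.2*np.sin(t)+.9*np.cos(t))*np.array([0,0,1])
for t in range(0,49,3): print(t,(r.T@(f(t)-f(0))).round(2))
```

```text
[0.4449 0.0497 0.0586] [-3.   2.6  4.4] 0.08539123742553432 29.98839408159256
0 [0. 0. 0.]
3 [-0.   -0.06 -0.64]
6 [-0.   -0.16 -1.27]
9 [-0.   -0.29 -1.9 ]
12 [-0.   -0.45 -2.52]
15 [-0.01 -0.65 -3.13]
18 [-0.01 -0.87 -3.73]
21 [-0.01 -1.13 -4.31]
24 [-0.01 -1.42 -4.89]
27 [-0.01 -1.74 -5.44]
30 [-0.02 -2.08 -5.98]
33 [-0.02 -2.45 -6.5 ]
36 [-0.02 -2.86 -7.  ]
39 [-0.03 -3.28 -7.48]
42 [-0.03 -3.73 -7.93]
45 [-0.03 -4.2  -8.37]
48 [-0.04 -4.7  -8.77]
```

>>> {"method": "arm_command", "body": {"deltas": [[0,0,0,0,-0.06,-0.64,1],[0,0,0,0,-0.16,-1.27,1],[0,0,0,0,-0.29,-1.9,1],[0,0,0,0,-0.45,-2.52,1],[0,0,0,0,-0.65,-3.13,1],[0,0,0,0,-0.87,-3.73,1],[0,0,0,0,-1.13,-4.31,1],[0,0,0,0,-1.42,-4.89,1]]}}

```text
time_s: 9.42
tcp_pos: [0.4583, 0.0491, 0.1078]
ee_rot: [[-0.037, -0.999, -0.003], [-0.999, 0.037, 0.0], [-0.0, 0.003, -1.0]]
wrist_force: [-4.4, 4.9, -1.1]
gripper_width: 0.091
gripper_force: 30.0
```

```bash
python3 -c "
from h import *
s=sense();print(s['tcp_pos'].round(4),s['wrist_force'].round(1),s['moment'].round(2),s['gripper_width'])
c=cam('side')
u,v=proj(c,[.48,.05,.08]).astype(int)
cv2.imwrite('pics/crop6.png',cv2.resize(c['pixels'][v-60:v+60,u-80:u+80],None,fx=5,fy=5,interpolation=cv2.INTER_CUBIC))"
```

```text
[0.4583 0.0491 0.1078] [-4.4  4.9 -1.1] [1.6  1.72 0.01] 0.09110969084536581
```

View pics/crop6.png

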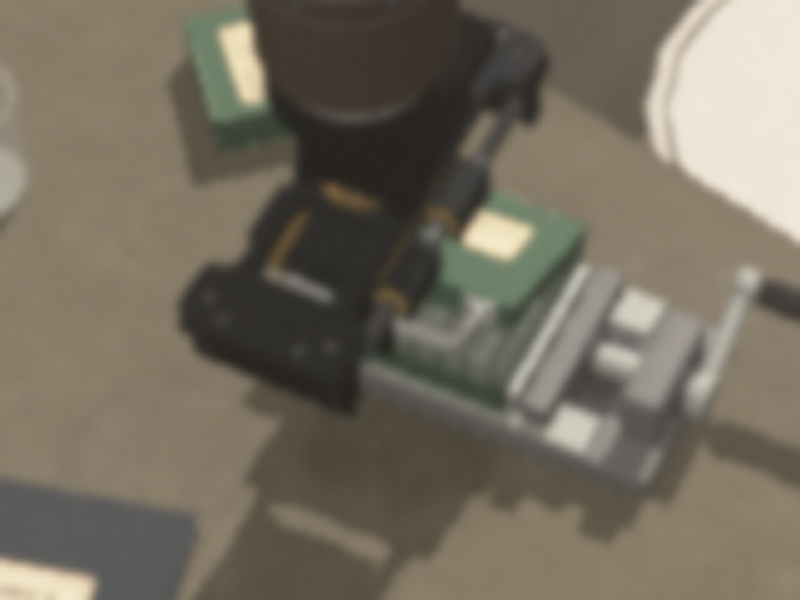

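The lid is rising with the handle, and the box sits flat and clamped with the crank swung back. I'm continuing to 45°.

>>> {"method": "arm_command", "body": {"deltas": [[0,0,0,0,-0.32,-0.55,1],[0,0,0,0,-0.66,-1.09,1],[0,0,0,0,-1.03,-1.61,1],[0,0,0,0,-1.44,-2.11,1],[0,0,0,0,-1.86,-2.59,1],[0,0,0,0,-2.31,-3.04,1],[0,0,0,0,-2.78,-3.48,1],[0,0,0,0,-2.78,-3.48,1]]}}

```text
time_s: 10.13
tcp_pos: [0.4855, 0.0481, 0.144]
ee_rot: [[-0.036, -0.999, -0.004], [-0.999, 0.036, -0.0], [0.0, 0.004, -1.0]]
wrist_force: [-12.2, 6.0, 10.9]
gripper_width: 0.095
gripper_force: 30.0
```

>>> {"method": "arm_command", "body": {"deltas": [[0,0,0,0,0,0,1],[0,0,0,0,0,0,1],[0,0,0,0,0,0,1],[0,0,0,0,0,0,1],[0,0,0,0,0,0,1],[0,0,0,0,0,0,1]]}}

```text
time_s: 10.63
tcp_pos: [0.4849, 0.0481, 0.1435]
ee_rot: [[-0.036, -0.999, -0.004], [-0.999, 0.036, -0.0], [0.0, 0.004, -1.0]]
wrist_force: [-11.0, 6.8, 10.5]
gripper_width: 0.088
gripper_force: 30.0
```

```bash
python3 -c "
from h import *
s=sense();d=s['tcp_pos']-np.array([.4449,.0497,.0586]);print(s['tcp_pos'].round(4),d,s['wrist_force'].round(1),s['gripper_width'],s['gripper_force'],s['time_s'])
bx=-.122+d[0];bz=.009+d[2];print(np.degrees(np.arctan2(bz,-bx)-np.arctan2(9,122)),np.hypot(bx,bz))
c=cam('side')
u,v=proj(c,[.5,.04,.09]).astype(int)
cv2.imwrite('pics/crop7.png',cv2.resize(c['pixels'][v-60:v+60,u-80:u+80],None,fx=5,fy=5,interpolation=cv2.INTER_CUBIC))
print(u-80,v-60)"
```

```text
[0.4849 0.0481 0.1435] [ 0.04002923 -0.00157532  0.08489216] [-11.    6.8  10.5] 0.08792281101111729 30.002546310424805 10.6333
44.65893644442097 0.1246392632195033
226 169
```

View pics/crop7.png

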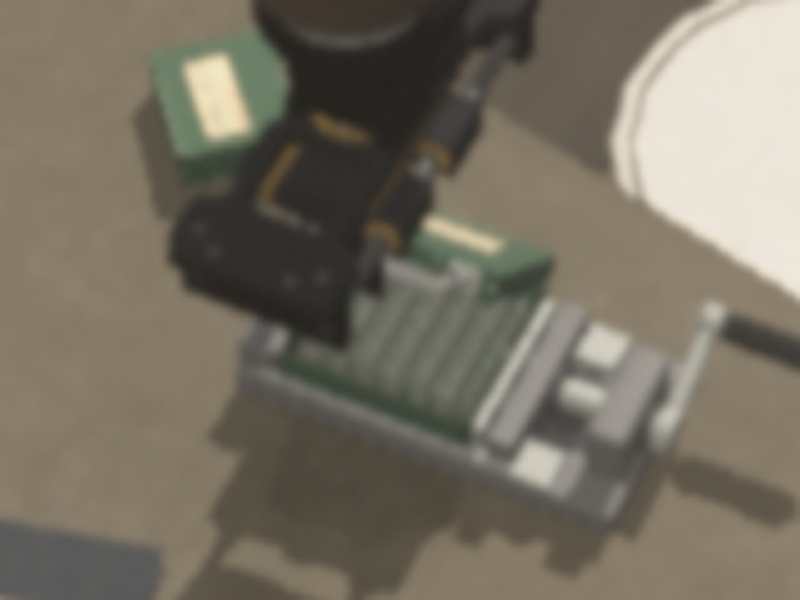

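>>> {"method": "arm_command", "body": {"deltas": [[0,0,0,0,0.08,-0.08,1],[0,0,0,0,0.15,-0.16,1],[0,0,0,0,0.15,-0.16,1],[0,0,0,0,0.15,-0.16,1],[0,0,0,0,0.15,-0.16,1],[0,0,0,0,0.15,-0.16,1]]}}

```text
time_s: 11.18
tcp_pos: [0.4856, 0.0482, 0.1443]
ee_rot: [[-0.036, -0.999, -0.001], [-0.999, 0.036, 0.0], [-0.0, 0.001, -1.0]]
wrist_force: [-4.6, 3.0, 3.9]
gripper_width: 0.092
gripper_force: 30.0
```

```bash
python3 -c "
from h import *
s=sense();p=s['tcp_pos'];d=p-np.array([.4449,.0497,.0586]);print(p.round(4),s['wrist_force'].round(1),s['gripper_width'],s['gripper_force'])
bx=-.122+d[0];bz=.009+d[2];print(np.degrees(np.arctan2(bz,-bx)-np.arctan2(9,122)),np.hypot(bx,bz))
c=cam('side')
# lid geometry predicted at angle t in crop7 coords: hinge H, box x axis
a=np.radians(-1.8);xv=np.array([np.cos(a),np.sin(a),0]);yv=np.array([-xv[1],xv[0],0]);z=np.array([0,0,1.])
H=np.array([.4455,.050,.042])+.122*xv
for t in(38,45,52):
  T=np.radians(t);f=lambda q,h,y:H+(-q*np.cos(T)+h*np.sin(T))*xv+(q*np.sin(T)+h*np.cos(T))*z+y*yv
  print(t,[((proj(c,f(*k))-[226,169])*5).round(0) for k in((.0915,.016,-.049),(.0025,.016,-.049),(.122,.009,-.0295))])
"
```

```text
[0.4856 0.0482 0.1443] [-4.6  3.   3.9] 0.09168573910855696 29.991401731967926
45.132868235025605 0.12487861974201996
38 [array([492., 296.]), array([559., 255.]), array([422., 310.])]
45 [array([500., 271.]), array([560., 254.]), array([432., 278.])]
52 [array([510., 247.]), array([562., 253.]), array([444., 245.])]
```

The lid edge and handle corner in the picture match the predicted projection for about 44–45°. Everything is still, so I'm handing in.

```bash
python3 -c "
from h import *
print(finish_job())"
```

```text
the job is handed in; nothing more can be done
None
```

I handed the job in with the box clamped (crank at about 2.36 rad by my estimate) and the lid held still by its handle at about 45°; the beaker, tape roll and timer were left alone, and I got no verdict back.

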